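# Dial in the louvre program and load the stapling machine

### The job

Set the stapling machine's three program dials to code 3-7-5 (left to right as you face the box from the robot, each counted clockwise from its long 0 mark). Then load the louvre: lift it out of the cradle, lay it on the infeed end of the bed and let go, then take hold of it again near its tail end and run it in between the guides until it is fully home against the end stop; leave it lying there, let go, and do not disturb the tape, glue or staple carton.

Things in the scene. Friction and masses are not known exactly. Their poses are not given: they have to be found in the camera images.
- program_box: The machine's fixed desk-top program box: grey enclosure 110 x 260 x 65 mm high; origin at the centre of its underside, x away from the robot, y to its left, z up. Three equal black dials in a row on top at y = +85, 0, -85 mm. Round each, ten black marks 36 degrees apart on a white scale: the long thick mark (towards +x) is 0, the others count 1 to 9 clockwise seen from above.
- dial_left (a joint): The left dial's reading in rad, clockwise from above: 0 at mark 0, plus 0.628 per mark (mark 3 = 1.885, 5 = 3.142, 7 = 4.398, 9 = 5.655). Stops just beyond 0 and 9: it does not pass from 9 to 0. It clicks: a sprung detent (peak about 0.06 N m) pulls it onto the nearest mark when let go.
- dial_left_grip (a point): Middle of the left dial's finger bar, on the dial's axis, 86.5 mm above the bench. The bar is 24 mm high (74.5 to 98.5 mm above the bench), 42 mm long, 14 mm wide, on a skirt 50 mm across; its pointing nose (last 12 mm) is 8 mm wide with a white line on top. The point turns with the dial: x along the bar to the nose, z up. Grip it across the 14 mm.
- dial_middle (a joint): The middle dial's reading in rad, clockwise from above: 0 at mark 0, plus 0.628 per mark (mark 3 = 1.885, 5 = 3.142, 7 = 4.398, 9 = 5.655). Stops just beyond 0 and 9: it does not pass from 9 to 0. It clicks: a sprung detent (peak about 0.06 N m) pulls it onto the nearest mark when let go.
- dial_middle_grip (a point): Middle of the middle dial's finger bar, on the dial's axis, 86.5 mm above the bench. The bar is 24 mm high (74.5 to 98.5 mm above the bench), 42 mm long, 14 mm wide, on a skirt 50 mm across; its pointing nose (last 12 mm) is 8 mm wide with a white line on top. The point turns with the dial: x along the bar to the nose, z up. Grip it across the 14 mm.
- dial_right (a joint): The right dial's reading in rad, clockwise from above: 0 at mark 0, plus 0.628 per mark (mark 3 = 1.885, 5 = 3.142, 7 = 4.398, 9 = 5.655). Stops just beyond 0 and 9: it does not pass from 9 to 0. It clicks: a sprung detent (peak about 0.06 N m) pulls it onto the nearest mark when let go.
- dial_right_grip (a point): Middle of the right dial's finger bar, on the dial's axis, 86.5 mm above the bench. The bar is 24 mm high (74.5 to 98.5 mm above the bench), 42 mm long, 14 mm wide, on a skirt 50 mm across; its pointing nose (last 12 mm) is 8 mm wide with a white line on top. The point turns with the dial: x along the bar to the nose, z up. Grip it across the 14 mm.
- louvre_center (a point): Centre of the loose white shutter louvre: a flat plastic slat 300 mm long, 62 mm wide, 11 mm thick (edges 7 mm thick, rounded), about 0.13 kg, both ends alike. x across its width, y along its length, z up. It starts in the cradle, centre 50.5 mm above the bench.
- louvre: The same louvre; origin at the centre of its underside, 5.5 mm below louvre_center.
- cradle: The fixed wooden cradle of the louvre: board 120 x 330 x 12 mm, origin at the centre of its underside, y along the louvre. At each end the louvre rests on a block (underside 45 mm above the bench) between plywood cheeks 85 mm high, 60 to 150 mm from the middle, 4.5 mm play a side. Only the louvre's middle 120 mm is open for fingers, which may reach 30 mm below it there.
- machine: The fixed stapling machine; origin at bench height under the mouth of its guides. A straight bed 44 mm wide (fingers pass down beside it), top 60 mm above the bench, runs along its y from +200 mm (open infeed end) to the end stop, a dark plate with its face at y = -215 mm. The louvre goes in towards -y. Base plate 15 mm thick, 110 mm wide.
- machine_guides (a point): Mouth of the guides, between them: machine frame (0, 0, 70) mm, axes as the machine's. Cream jaws on both sides from y = 0 to -60 and -150 to -200 mm, inner faces 71 mm apart, 20 mm thick, tops 80 mm above the bench; a flared lead-in (84 mm wide) reaches out to y = +19 mm.
- stapler_nose (a point): Tip of the olive stapler that hangs over the bed: machine frame (0, -120, 100) mm, 29 mm above the louvre. Its body, 66 mm across, begins 150 mm above the bench; magazine along -y; column at x = +80 to +120 mm. So a hand cannot follow the louvre's middle in. Nothing stands over the bed from y = -60 to +200 mm.
- bed_infeed (a point): Where the louvre's centre lies when it is laid on the infeed end of the bed: machine frame (0, +90, 65.5) mm, axes as the machine's. The louvre's leading end is then 60 mm inside the guides, its tail end 40 mm beyond the end of the bed.
- bed_home (a point): Where the louvre's centre lies when it is fully home against the stop: machine frame (0, -65, 65.5) mm, axes as the machine's (y along the bed; the louvre comes home going to -y). The last 66 mm of its tail then stand clear of the lead-in.
- tape_roll_center (a point): Centre of a loose roll of masking tape lying on the bench, 100 mm across, 36 mm high; a bystander.
- glue_bottle_center (a point): Centre of a loose white glue bottle, 60 mm across, 140 mm high, standing beyond the bed; a bystander.
- staple_carton_center (a point): Centre of a loose cardboard carton of staples, 60 x 100 x 45 mm; a bystander.

How it is judged:
On the way, in this order (a step that is already met when the one before it is completed fails the run):
1. the three dials stand at 3, 7 and 5 (value of joint dial_left between 1.685 and 2.085 rad and value of joint dial_middle between 4.198 and 4.598 rad and value of joint dial_right between 2.942 and 3.342 rad), for 0.2 s.
2. the louvre is out of the cradle, laid on the infeed end of the bed, and let go (contact force between the fingers and louvre below 0.1 N and y of louvre_center in the frame of bed_home between 0.06 and 0.25 m and x of louvre_center in the frame of bed_home between -0.04 and 0.04 m and z of louvre_center in the frame of bed_home between -0.01 and 0.01 m and linear speed of louvre below 0.03 m/s), for 0.2 s.
3. the louvre is gripped again near its tail end, before it is home (contact force between the fingers and louvre above 4 N and distance between the grasp point and louvre_center above 0.08 m and y of louvre_center in the frame of bed_home above 0.03 m), for 0.1 s.
At the end, for the whole second after the job is handed in: The dials stand at 3, 7 and 5 (each within 0.2 rad of its mark); the louvre lies flat on the bed between the guides, its end within 4 mm of the end stop, at rest and let go (all of step 1 and x of louvre_center in the frame of bed_home between -0.008 and 0.008 m and y of louvre_center in the frame of bed_home between -0.004 and 0.004 m and z of louvre_center in the frame of bed_home between -0.004 and 0.004 m and angle between the y axis of louvre and the y axis of machine, either way round below 0.08 rad and angle between louvre's own z axis and vertical below 0.05 rad and linear speed of louvre below 0.02 m/s and contact force between the fingers and louvre below 0.1 N); the robot touches nothing.
It fails at once if the tape roll is moved by more than 30 mm (distance of tape_roll_center from where it was at the start of the episode above 0.03 m).
It fails at once if the glue bottle is moved by more than 30 mm (distance of glue_bottle_center from where it was at the start of the episode above 0.03 m).
It fails at once if the staple carton is moved by more than 30 mm (distance of staple_carton_center from where it was at the start of the episode above 0.03 m).
It also fails if it takes over 72 s, if anything falls off the work surface, if the arm or the gripper's body presses on something with over 40 N, if the wrist force passes 120 N, or if a joint passes its speed limit or range.

### The arm

A 6-joint arm with a two-finger parallel gripper is mounted at the origin on the work surface. World frame = base frame: x ahead of the robot, y to its left, z up, the work surface at z = 0. Lengths are in m, angles in rad, forces in N, time in s.
With the tool pointing down it reaches from about 0.3 to 0.875 m from the base axis. Payload 6.4 kg.
Tool frame: the origin (TCP) lies at the very end of the fingers, on their centre line; the grasp point (between the pads) lies 19 mm behind it; z points along the fingers, y is the line along which they close (so a half turn about z gives the same grasp; the last joint's range is limited). The gripper opens to 85 mm and grips with 20 to 120 N. Pads are 22 mm wide; open, the fingers measure 114 mm over their backs; the gripper's body (76 mm by 85 mm) begins 54 mm behind the grasp point. The pads swing forward as they close: fully open they stand 13 mm farther back than shut.
Start: joints at [-1.403, 0.181, 1.607, -0, 1.354, -0.206], TCP at [0.21, -0.535, 0.231] pointing down, gripper open.
Joint ranges: [-2.99, 2.99], [-0.89, 2.07], [0.3, 2.58], [-1.14, 4.28], [0, 2.63], [-3.12, 3.12]. Speed limits (rad/s): [2.57, 2.57, 3.01, 3.14, 3.14, 3.14].

### API

Orientations are given as a unit quaternion [w, x, y, z].
In Python, from bench import telemetry, camera, ctrl, spotter gives the robot as it stands.
- The arm moves only by the tool send_rows, never from a script. Its argument "series" is a list of rows, each a list of 3 entries, a list of its own where there are three numbers: the turn, a rotation vector about the world's x, y, z in degrees, then the shift along the world's x, y, z in mm, then the closure, from -1 (fully open) to 1 (shut), so that 0 is half open. In form: [[[rx, ry, rz], [dx, dy, dz], gripper], ...]. A call has 1 to 10 rows; each row is the pose to reach, as a shift and turn from the pose commanded when the call began; what a row does not reach only later rows make up. A row lasts 1/8 s, in which the tool goes at most 62.5 mm and 10.7 degrees, less where a joint would pass 70% of its speed; a pose out of reach is approached as far as the arm can. A call with a gripper value outside its range is refused whole. The fingers move at their own pace and stop on an object; the grip force is fixed at half the most. Time passes only in rows, so rows that repeat a pose let the fingers close. It gives the time, the measured TCP pose, the force, the opening and the grip force at its end, in the units of the state.
- telemetry.get_obs(): the state, without advancing time (a new reading comes with each control period).
- camera(name): name is "side" or "top"; returns a dict with "pixels" (480x640x3 uint8, red, green, blue), "camera_matrix" (3x3 intrinsics, pixels), "dist_coeffs" ([k1, k2, p1, p2, k3] as OpenCV has them; the pictures are not rectified), "xyz" and "orientation" of the camera in the world. Camera axes: x right, y up, looking along -z (the intrinsics and any distortion apply to the point x, -y, -z); pixel columns grow to the right and rows downward; lengths in m; the calibration is good to about 2 mm. A picture is of the moment at which its call begins. There is no depth.
- ctrl.hand_in(): hands the job in; it is judged then, once.
Trained networks look in the newest picture that a camera, given by its name, has taken for a name from the list of things; names that differ only in an ending like _2 or _b are one class to them, and where a whole thing is asked for, a point or a joint stands for the part that bears it (a point fixed in the world has none). Each returns a list of dicts, best first, with "conf" (0 to 1); they miss things now and then, are a little off and sometimes report something else, mostly with a low value. They report only what shows in the picture. A call takes as long as a camera call.
- spotter.boxes_of(thing, camera): "xyz" ([x, y, z] in m, in world coordinates, good to about 4 mm: the middle of the surface that is visible of it).
- spotter.landmark_of(thing, camera): "xyz" ([x, y, z] in m, in world coordinates, good to about 4 mm: a listed point, or the origin of a listed thing).
The state is a dict: "time_s": time; "q": joint angles; "dq": joint speeds; "joint_efforts": joint torques, N m; "eef_pos": TCP position; "eef_rot": TCP orientation; "wrist_force": force on the tool from outside, world axes, zero at the start; "torque": the same for the moment, N m; "opening": opening from 0.0 (shut) to 1.0 (fully open); "grasp_force": force on a finger pad.
Only numpy, scipy, OpenCV 4.12 (cv2) and the standard library are available. Lean on these libraries where they do the work, as an engineer would, in place of code of your own. Each camera call takes 0.05 s, during which the arm holds its last target. There are 200 camera calls.

## Working session

There is one attempt and no reset: what is moved stays moved. The work goes in short steps, Python scripts to look and compute and a tool call to move; the robot and the scene stay as the last step left them, time stands still between calls to the robot, and variables do not carry over. Pictures are saved under pics/ and viewed, at most 12 in all, crops included, and the job is handed in when it is done.

Besides the shell and the picture viewer there is one more tool, called as name(argument=value, ...) on one line, values as JSON. send_rows: Moves the arm, as the interface text tells. Its arguments: {"type":"object","properties":{"series":{"type":"array","items":{"type":"array"}}},"required":["series"]}

```bash
mkdir -p pics; cat > h.py <<'E'
import numpy as np, cv2
from scipy.spatial.transform import Rotation as R
from bench import telemetry, camera, ctrl, spotter
def rot(q): return R.from_quat([q[1],q[2],q[3],q[0]])
def proj(c,P):
    p=rot(c['orientation']).inv().apply(np.atleast_2d(P)-np.array(c['xyz']))
    p=p*[1,-1,-1]
    return cv2.projectPoints(p.reshape(-1,1,3),np.zeros(3),np.zeros(3),np.array(c['camera_matrix']),np.array(c['dist_coeffs']))[0].reshape(-1,2)
def ray(c,uv,z):
    u=cv2.undistortPoints(np.array(uv,float).reshape(-1,1,2),np.array(c['camera_matrix']),np.array(c['dist_coeffs'])).reshape(-1,2)
    d=rot(c['orientation']).apply(np.c_[u[:,0],-u[:,1],-np.ones(len(u))])
    o=np.array(c['xyz']); return o+d*((np.reshape(z,(-1,1))-o[2])/d[:,2:])
E
python3 - <<'E'
from h import *
for n in ['top','side']:
    c=camera(n); cv2.imwrite(f'pics/{n}0.png',c['pixels'][:,:,::-1]); print(n,np.round(c['xyz'],3))
    for t in ['program_box','dial_left_grip','dial_middle_grip','dial_right_grip','louvre_center','cradle','machine','machine_guides','bed_infeed','bed_home','stapler_nose','tape_roll_center','glue_bottle_center','staple_carton_center']:
        print(t,[(np.round(d['xyz'],3).tolist(),round(d['conf'],2)) for d in spotter.landmark_of(t,n)[:3]])
o=telemetry.get_obs(); print(o)
E
```

```text
top [4.29e-01 1.00e-03 1.21e+00]
program_box [([0.44, -0.053, 0.003], 0.96)]
dial_left_grip [([0.433, 0.029, 0.082], 0.89), ([0.336, -0.326, 0.022], 0.27)]
dial_middle_grip [([0.438, -0.057, 0.088], 0.59)]
dial_right_grip [([0.442, -0.139, 0.088], 0.57), ([0.44, -0.054, 0.001], 0.51)]
louvre_center [([0.49, 0.331, 0.052], 0.69)]
cradle [([0.432, 0.027, 0.084], 0.74), ([0.486, 0.334, 0.0], 0.72)]
machine [([0.641, -0.052, -0.0], 0.68)]
machine_guides [([0.643, -0.05, 0.07], 0.61)]
bed_infeed [([0.637, 0.04, 0.062], 0.95)]
bed_home [([0.645, -0.115, 0.063], 0.98)]
stapler_nose [([0.655, -0.166, 0.1], 0.82)]
tape_roll_center [([0.338, -0.325, 0.019], 0.69)]
glue_bottle_center [([0.77, 0.068, 0.075], 0.69)]
staple_carton_center [([0.482, -0.312, 0.024], 0.74), ([0.655, -0.17, 0.105], 0.47)]
side [0.367 0.591 0.703]
program_box [([0.436, -0.053, -0.003], 0.84)]
dial_left_grip [([0.434, 0.031, 0.087], 0.97), ([0.64, -0.047, 0.07], 0.64)]
dial_middle_grip [([0.437, -0.056, 0.088], 0.63), ([0.644, -0.05, -0.003], 0.31)]
dial_right_grip [([0.441, -0.137, 0.085], 0.88)]
louvre_center [([0.494,
[... 545 characters left out ...]
3], 0.58)]
{'time_s': 1.5, 'q': array([-1.40331531e+00,  1.80818991e-01,  1.60700013e+00,  2.57693555e-06,
        1.35379472e+00, -2.06290003e-01]), 'dq': array([ 0.00126123, -0.0001851 ,  0.00055115,  0.00098118, -0.00018131,
        0.00129774]), 'joint_efforts': array([-6.10842544e-04, -4.44837499e+01, -3.51674974e+01, -3.41096038e-04,
        7.56650825e-04,  5.30128091e-06]), 'eef_pos': array([ 0.20997383, -0.53530586,  0.23127771]), 'eef_rot': array([-1.05672963e-05,  9.82587722e-01,  1.85799270e-01,  1.46356259e-06]), 'wrist_force': array([-0.12313649,  0.20908744,  0.26709352]), 'torque': array([0.01329721, 0.0373023 , 0.02532885]), 'grasp_force': 0.0, 'opening': 1.0004603808134112}
```

View pics/top0.png

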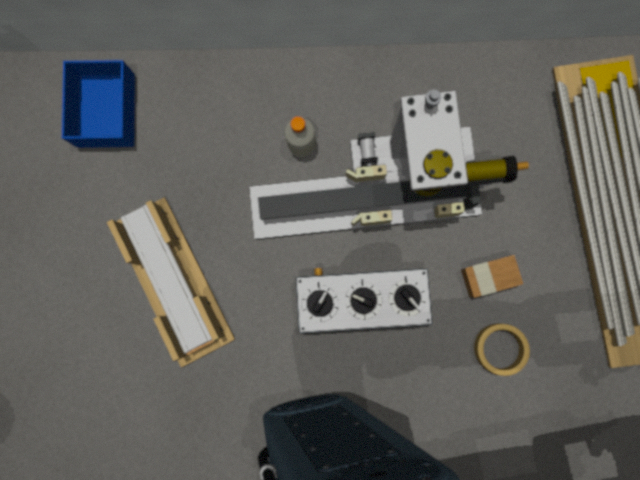

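View pics/side0.png

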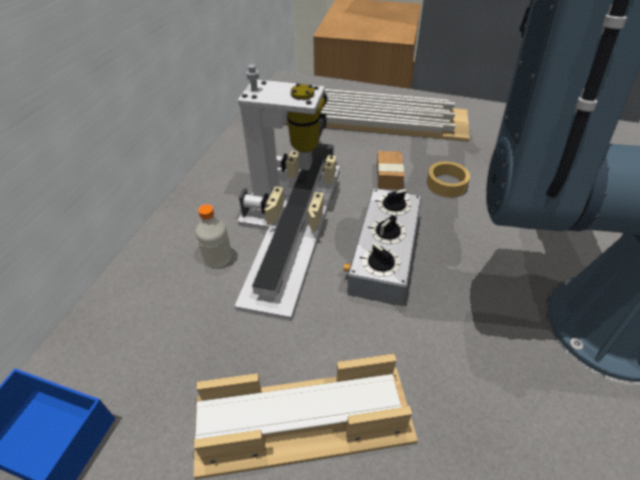

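The top view shows the box with its dials at about (320,302), (364,299) and (408,297), the bed from (260,207) to (480,190), and the louvre from (135,215) to (200,345). The side view agrees. Next I'll rectify the dials, the louvre and the bed.

```bash
cat >> h.py <<'E'
def patch(c,ctr,z,half,n,yaw=0):
    # rectified top-down: rows down = -x', cols right = -y' (frame turned by yaw)
    g=np.linspace(half,-half,n); X,Y=np.meshgrid(g,g,indexing='ij')
    s,k=np.sin(yaw),np.cos(yaw)
    P=np.c_[(ctr[0]+k*X-s*Y).ravel(),(ctr[1]+s*X+k*Y).ravel(),np.full(n*n,z)]
    m=proj(c,P).astype(np.float32).reshape(n,n,2)
    return cv2.remap(c['pixels'][:,:,::-1].copy(),m[...,0],m[...,1],cv2.INTER_CUBIC)
E
python3 - <<'E'
from h import *
c=camera('top'); s=camera('side'); yaw=np.radians(2.9)
D=[(.4335,.030),(.4375,-.0555),(.4418,-.1385)]
a=np.hstack([patch(c,d,.0985,.04,260,yaw) for d in D]); b=np.hstack([patch(s,d,.0985,.04,260,yaw) for d in D])
for im in (a,b):
    for i in range(3): cv2.drawMarker(im,(130+260*i,130),(0,0,255),0,8,1)
cv2.imwrite('pics/dials.png',np.vstack([a,b]))
l=patch(c,(.49,.332),.056,.2,400); m=patch(c,(.64,-.02),.06,.2,400)
out=np.hstack([l,m])
for i in (0,400): cv2.drawMarker(out,(200+i,200),(0,0,255),0,8,1)
cv2.imwrite('pics/lm.png',out)
E
```

```text
(no output)
```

View pics/dials.png

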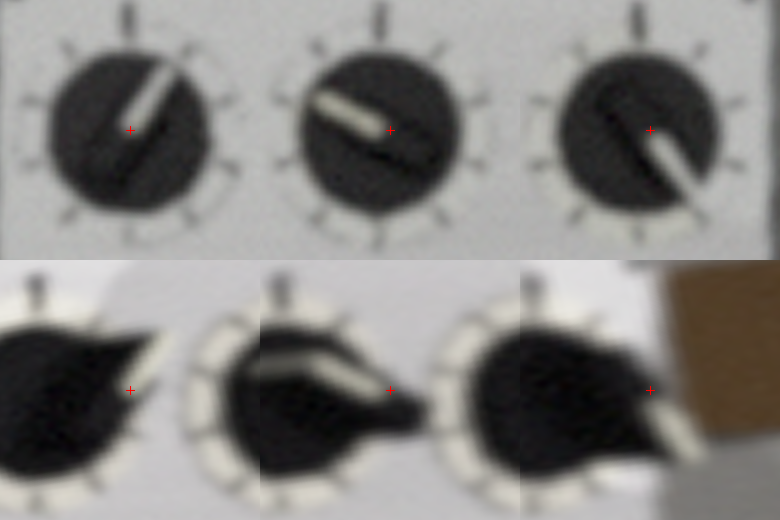

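View pics/lm.png

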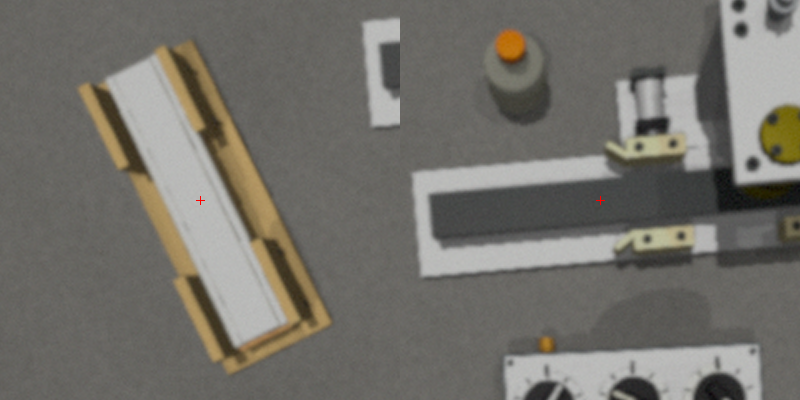

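send_rows(series=[[[0,0,17.6],[232,396,-80],-1],[[0,0,17.6],[232,396,-80],-1],[[0,0,17.6],[232,396,-80],-1],[[0,0,17.6],[232,396,-80],-1],[[0,0,17.6],[232,396,-80],-1],[[0,0,17.6],[232,396,-80],-1],[[0,0,17.6],[232,396,-80],-1],[[0,0,17.6],[232,396,-80],-1],[[0,0,17.6],[232,396,-80],-1],[[0,0,17.6],[232,396,-80],-1]])

```text
time_s: 2.85
eef_pos: [0.4419, -0.1399, 0.1515]
eef_rot: [0.0, 0.943, 0.334, -0.0]
wrist_force: [0.1, -1.0, 0.0]
opening: 0.997
grasp_force: 0.0
```

```bash
python3 - <<'E'
from h import *
o=telemetry.get_obs(); print(o['time_s'],o['eef_pos'],o['eef_rot'])
c=camera('top'); b=patch(c,(.64,-.02),.06,.2,800); g=b.max(2)
# bed dark pixels: rows scan per column; 0.5mm/px
cs=[];up=[];lo=[]
for col in range(90,420,10):
    d=np.where(g[300:500,col]<75)[0]
    if len(d): cs.append(col);up.append(300+d.min());lo.append(300+d.max())
cs=np.array(cs)
print(np.c_[cs,up,lo][::4].tolist())
for e in (up,lo):
    p=np.polyfit(cs,e,1); print(np.degrees(np.arctan(p[0])),p)
E
```

```text
2.85 [ 0.441927   -0.13987638  0.15153161] [ 2.92409261e-04  9.42558836e-01  3.34040048e-01 -2.85723838e-05]
[[90, 404, 476], [130, 421, 473], [170, 387, 468], [210, 401, 466], [250, 448, 462], [290, 425, 457], [330, 416, 454], [370, 368, 450], [410, 374, 447]]
-8.719826853946872 [-1.53375668e-01  4.53434826e+02]
-5.141244890816652 [-8.99732620e-02  4.83887255e+02]
```

send_rows(series=[[[0,0,0],[0,1,-40],-1],[[0,0,0],[0,1,-73],-1],[[0,0,0],[0,1,-73],-1],[[0,0,0],[0,1,-73],1],[[0,0,0],[0,1,-73],1],[[0,0,0],[0,1,-73],1],[[0,0,0],[0,1,-73],1],[[0,0,0],[0,1,-73],1]])

```text
time_s: 3.9
eef_pos: [0.4426, -0.1387, 0.0792]
eef_rot: [0.001, 0.943, 0.334, 0.0]
wrist_force: [-1.6, -0.4, 6.4]
opening: 0.144
grasp_force: 59.9
```

send_rows(series=[[[0,0,-10],[0,0,0],1],[[0,0,-20],[0,0,0],1],[[0,0,-30],[0,0,0],1],[[0,0,-36],[0,0,0],1],[[0,0,-36],[0,0,0],1],[[0,0,-36],[0,0,0],1]])

```text
time_s: 4.65
eef_pos: [0.443, -0.1396, 0.0792]
eef_rot: [0.001, 1.0, 0.028, 0.001]
wrist_force: [-0.2, -5.3, 3.4]
opening: 0.147
grasp_force: 59.6
```

send_rows(series=[[[0,0,0],[0,0,0],-1],[[0,0,0],[0,0,0],-1],[[0,0,0],[0,0,0],-1],[[0,0,0],[0,0,60],-1],[[0,0,10],[-4,85,62],-1],[[0,0,72],[-4,85,62],-1],[[0,0,72],[-4,85,62],-1],[[0,0,72],[-4,85,62],-1],[[0,0,72],[-4,85,62],-1],[[0,0,72],[-4,85,62],-1]])

```text
time_s: 5.9
eef_pos: [0.4377, -0.053, 0.1401]
eef_rot: [-0.0, 0.833, 0.553, -0.0]
wrist_force: [0.1, -0.6, 0.7]
opening: 0.997
grasp_force: 0.0
```

send_rows(series=[[[0,0,3],[0,0,0],-1],[[0,0,3],[0,0,0],-1]])

```text
time_s: 6.15
eef_pos: [0.4378, -0.0531, 0.1401]
eef_rot: [-0.0, 0.821, 0.572, -0.0]
wrist_force: [-0.3, -0.2, -0.6]
opening: 1.0
grasp_force: 0.0
```

```bash
python3 - <<'E'
from h import *
o=telemetry.get_obs(); y=rot(o['eef_rot']).apply([0,1,0]); print(o['eef_pos'],np.degrees(np.arctan2(y[1],y[0])))
c=camera('side'); cv2.imwrite('pics/s1.png',cv2.resize(c['pixels'][150:320,300:480,::-1],None,fx=3,fy=3))
E
```

```text
[ 0.4377978  -0.05308453  0.14013426] -20.2778844844176
```

View pics/s1.png

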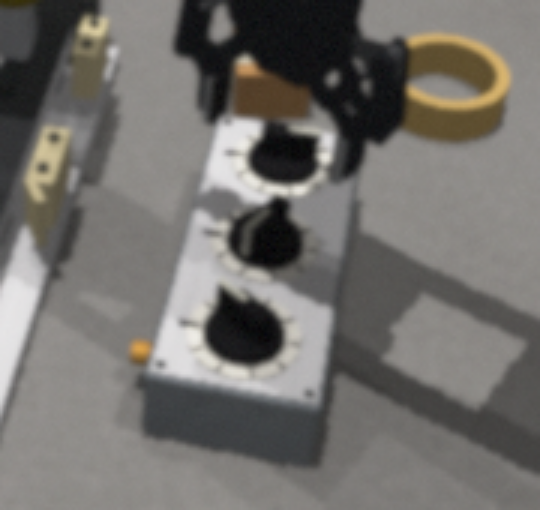

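The crop shows the right dial at (285,155) pointing towards the robot, which is mark 5. The middle dial at (265,240) hasn't been touched yet.

send_rows(series=[[[0,0,6],[0,-1,-30],-1],[[0,0,6],[0,-1,-61],-1],[[0,0,6],[0,-1,-61],-1],[[0,0,6],[0,-1,-61],1],[[0,0,6],[0,-1,-61],1],[[0,0,6],[0,-1,-61],1],[[0,0,6],[0,-1,-61],1],[[0,0,6],[0,-1,-61],1]])

```text
time_s: 7.2
eef_pos: [0.4372, -0.0543, 0.0798]
eef_rot: [-0.001, 0.789, 0.614, -0.001]
wrist_force: [-6.3, -0.9, 8.0]
opening: 0.147
grasp_force: 58.7
```

send_rows(series=[[[0,0,10],[0,0,0],1],[[0,0,20],[0,0,0],1],[[0,0,30],[0,0,0],1],[[0,0,35.5],[0,0,0],1],[[0,0,35.5],[0,0,0],1],[[0,0,35.5],[0,0,0],1]])

```text
time_s: 7.95
eef_pos: [0.4369, -0.0543, 0.0798]
eef_rot: [-0.001, 0.565, 0.825, -0.001]
wrist_force: [-7.7, -0.9, 9.5]
opening: 0.148
grasp_force: 58.9
```

send_rows(series=[[[0,0,0],[0,0,0],-1],[[0,0,0],[0,0,0],-1],[[0,0,0],[0,0,0],-1],[[0,0,0],[0,0,60],-1],[[0,0,10],[-4,85,62],-1],[[0,0,20],[-4,85,62],-1],[[0,0,30],[-4,85,62],-1],[[0,0,36],[-4,85,62],-1],[[0,0,36],[-4,85,62],-1]])

```text
time_s: 9.07
eef_pos: [0.434, 0.0308, 0.1413]
eef_rot: [0.0, 0.282, 0.959, 0.0]
wrist_force: [0.6, -0.7, 0.2]
opening: 1.0
grasp_force: 0.0
```

```bash
python3 - <<'E'
from h import *
o=telemetry.get_obs(); y=rot(o['eef_rot']).apply([0,1,0]); print(o['eef_pos'],np.degrees(np.arctan2(y[1],y[0])))
E
```

```text
[0.43401664 0.03083501 0.14126658] 57.19042319299132
```

send_rows(series=[[[0,0,0],[0,0,-30],-1],[[0,0,0],[0,0,-62],-1],[[0,0,0],[0,0,-62],-1],[[0,0,0],[0,0,-62],1],[[0,0,0],[0,0,-62],1],[[0,0,0],[0,0,-62],1],[[0,0,0],[0,0,-62],1],[[0,0,0],[0,0,-62],1]])

```text
time_s: 10.07
eef_pos: [0.4336, 0.0297, 0.0801]
eef_rot: [-0.0, 0.282, 0.959, -0.001]
wrist_force: [-6.7, -5.3, 10.0]
opening: 0.148
grasp_force: 58.9
```

send_rows(series=[[[0,0,-10],[0,0,0],1],[[0,0,-20],[0,0,0],1],[[0,0,-30],[0,0,0],1],[[0,0,-40],[0,0,0],1],[[0,0,-50],[0,0,0],1],[[0,0,-60],[0,0,0],1],[[0,0,-70],[0,0,0],1],[[0,0,-72],[0,0,0],1],[[0,0,-72],[0,0,0],1],[[0,0,-72],[0,0,0],1]])

```text
time_s: 11.32
eef_pos: [0.4328, 0.0293, 0.0801]
eef_rot: [0.0, 0.792, 0.611, -0.002]
wrist_force: [-9.9, -7.2, 13.4]
opening: 0.151
grasp_force: 59.5
```

send_rows(series=[[[0,0,0],[0,0,0],-1],[[0,0,0],[0,0,0],-1],[[0,0,0],[0,0,0],-1],[[0,0,0],[0,0,60],-1],[[0,0,-10],[6,30,100],-1],[[0,0,-20],[16,90,100],-1],[[0,0,-30],[26,150,100],-1],[[0,0,-40],[36,200,100],-1],[[0,0,-49],[46,250,100],-1],[[0,0,-49],[56,303,100],-1]])

```text
time_s: 12.58
eef_pos: [0.4901, 0.3358, 0.1792]
eef_rot: [0.0, 0.974, 0.226, 0.0]
wrist_force: [1.3, 0.1, 0.5]
opening: 1.001
grasp_force: 0.0
```

```bash
python3 - <<'E'
from h import *
o=telemetry.get_obs(); y=rot(o['eef_rot']).apply([0,1,0]); print(o['time_s'],o['eef_pos'],np.degrees(np.arctan2(y[1],y[0])))
c=camera('top'); s=camera('side'); 
D=[(.434,.031),(.438,-.054),(.442,-.139)]
a=np.hstack([patch(c,d,.0985,.04,260,np.radians(2.9)) for d in D])
b=np.zeros((320,780,3),np.uint8); b[:,:640]=s['pixels'][160:480,:,::-1]
cv2.imwrite('pics/d2.png',np.vstack([a,b]))
for n in('top','side'):
  for t in ['louvre_center','machine_guides','bed_infeed','bed_home']: print(n,t,[(np.round(d['xyz'],3).tolist(),round(d['conf'],2)) for d in spotter.landmark_of(t,n)[:1]])
E
```

```text
12.575 [0.49009301 0.33580317 0.17915736] -63.89086614019681
top louvre_center []
top machine_guides [([0.645, -0.052, 0.072], 0.83)]
top bed_infeed [([0.634, 0.037, 0.064], 0.97)]
top bed_home [([0.646, -0.113, 0.064], 0.63)]
side louvre_center []
side machine_guides [([0.436, -0.054, -0.004], 0.41)]
side bed_infeed [([0.432, 0.029, 0.088], 0.69)]
side bed_home [([0.438, 0.028, 0.086], 0.56)]
```

View pics/d2.png

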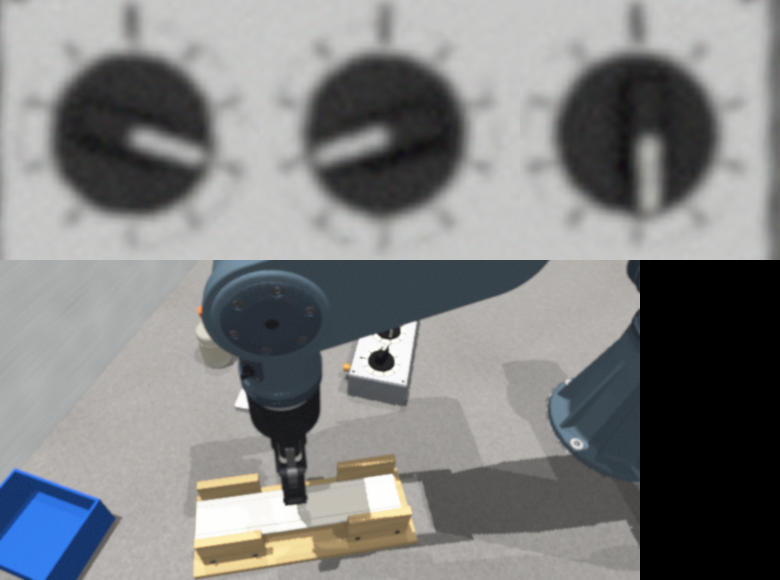

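Dials now read 3, 7 and 5: pointers at (180,148), (345,150) and (650,185). The gripper is above the middle of the louvre, so I'll descend and grip.

send_rows(series=[[[0,0,0],[0,-2,-60],-1],[[0,0,0],[0,-2,-110],-1],[[0,0,0],[0,-2,-135],-1],[[0,0,0],[0,-2,-152],-1],[[0,0,0],[0,-2,-152],-1],[[0,0,0],[0,-2,-152],1],[[0,0,0],[0,-2,-152],1],[[0,0,0],[0,-2,-152],1],[[0,0,0],[0,-2,-152],1]])

```text
time_s: 14.2
eef_pos: [0.4915, 0.3324, 0.0295]
eef_rot: [-0.0, 0.974, 0.227, 0.002]
wrist_force: [-0.3, 0.1, 6.4]
opening: 0.708
grasp_force: 65.6
```

send_rows(series=[[[0,0,0],[0,0,20],1],[[0,0,0],[0,0,45],1],[[0,0,0],[0,0,75],1],[[0,0,0],[0,0,110],1],[[0,0,0],[0,0,120],1],[[0,0,0],[0,0,120],1]])

```text
time_s: 14.95
eef_pos: [0.4902, 0.3318, 0.1481]
eef_rot: [-0.0, 0.974, 0.227, 0.001]
wrist_force: [0.0, 0.8, -1.7]
opening: 0.707
grasp_force: 65.7
```

```bash
python3 - <<'E'
from h import *
o=telemetry.get_obs(); y=rot(o['eef_rot']).apply([0,1,0]); print(o['time_s'],o['eef_pos'],np.degrees(np.arctan2(y[1],y[0])),o['opening'],o['wrist_force'])
c=camera('side'); cv2.imwrite('pics/lift.png',c['pixels'][120:,100:500,::-1])
E
```

```text
14.95 [0.49023067 0.33182492 0.14805569] -63.766592040802905 0.7068387937988586 [ 0.0221455   0.79220046 -1.71866095]
```

View pics/lift.png

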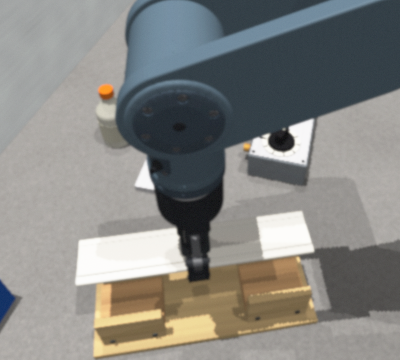

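The side view shows the louvre level in the grip at (195,250), clear of the cradle. I'll carry it over to the infeed.

send_rows(series=[[[0,0,5],[10,-10,30],1],[[0,0,14],[25,-40,30],1],[[0,0,23],[40,-70,30],1],[[0,0,32],[60,-105,30],1],[[0,0,41],[80,-140,30],1],[[0,0,50],[100,-175,30],1],[[0,0,59],[120,-210,30],1],[[0,0,68.8],[135,-235,30],1],[[0,0,68.8],[140,-243,20],1],[[0,0,68.8],[140,-243,0],1]])

```text
time_s: 16.25
eef_pos: [0.6297, 0.0887, 0.1456]
eef_rot: [-0.0, 0.677, 0.736, -0.0]
wrist_force: [-0.5, -0.5, -1.8]
opening: 0.707
grasp_force: 65.7
```

send_rows(series=[[[0,0,0],[0,0,-40],1],[[0,0,0],[0,0,-70],1],[[0,0,0],[0,0,-85],1],[[0,0,0],[0,0,-85],1]])

```text
time_s: 16.75
eef_pos: [0.6283, 0.0897, 0.0603]
eef_rot: [-0.001, 0.675, 0.737, -0.001]
wrist_force: [0.9, 0.1, -2.2]
opening: 0.709
grasp_force: 65.7
```

```bash
python3 - <<'E'
from h import *
o=telemetry.get_obs(); y=rot(o['eef_rot']).apply([0,1,0]); print(o['time_s'],o['eef_pos'],np.degrees(np.arctan2(y[1],y[0])),o['opening'],o['wrist_force'])
c=camera('side'); cv2.imwrite('pics/pl.png',cv2.resize(c['pixels'][100:370,180:400,::-1],None,fx=2.2,fy=2.2))
c=camera('top')
for n in('top','side'): print(n,[(np.round(d['xyz'],3).tolist(),round(d['conf'],2)) for d in spotter.landmark_of('louvre_center',n)[:2]])
E
```

```text
16.75 [0.62825996 0.08965313 0.06029071] 5.037820713741149 0.7090180330300376 [ 0.90520491  0.14730975 -2.17919397]
top [([0.442, -0.14, 0.086], 0.26)]
side [([0.631, 0.086, 0.082], 0.93)]
```

View pics/pl.png

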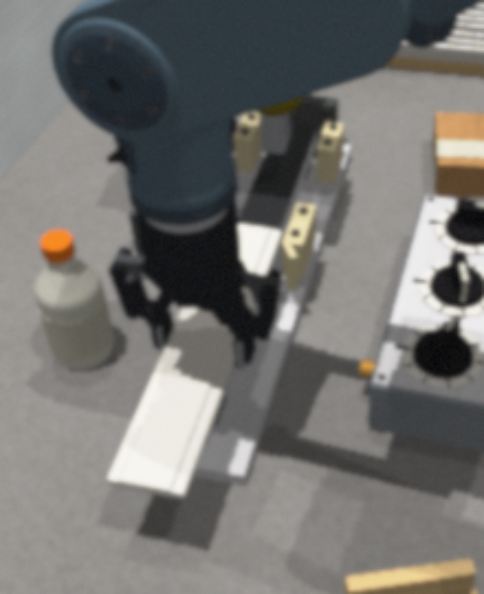

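The louvre hangs over the bed with its leading end at the flare, at about (262,255), and is aligned. I'll lower it and let go.

send_rows(series=[[[0,0,0],[1,0,-10],1],[[0,0,0],[1,0,-16],1],[[0,0,0],[1,0,-16],1],[[0,0,0],[1,0,-16],1]])

```text
time_s: 17.45
eef_pos: [0.631, 0.0887, 0.0462]
eef_rot: [-0.0, 0.675, 0.737, -0.0]
wrist_force: [-0.2, -0.9, -1.5]
opening: 0.709
grasp_force: 65.7
```

send_rows(series=[[[0,0,0],[0,0,0],-1],[[0,0,0],[0,0,0],-1],[[0,0,0],[0,0,0],-1],[[0,0,0],[0,0,20],-1],[[0,0,0],[0,0,60],-1],[[0,0,0],[-9,110,70],-1],[[0,0,0],[-9,110,70],-1],[[0,0,0],[-9,110,70],-1],[[0,0,0],[-9,110,70],-1]])

```text
time_s: 18.58
eef_pos: [0.6223, 0.1986, 0.1173]
eef_rot: [0.001, 0.675, 0.738, 0.0]
wrist_force: [0.1, 0.0, -1.1]
opening: 1.0
grasp_force: 0.0
```

```bash
python3 - <<'E'
from h import *
o=telemetry.get_obs(); y=rot(o['eef_rot']).apply([0,1,0]); print(o['time_s'],o['eef_pos'],np.degrees(np.arctan2(y[1],y[0])),o['opening'],o['wrist_force'])
c=camera('side'); s=cv2.resize(c['pixels'][100:370,180:400,::-1],(440,540))
c=camera('top'); t=cv2.resize(patch(c,(.64,.02),.071,.2,540),(360,540))
t=patch(c,(.64,.02),.071,.18,360); b=np.zeros((540,360,3),np.uint8); b[:360]=t
cv2.imwrite('pics/pl2.png',np.hstack([s,b]))
for n in('top','side'): print(n,[(np.round(d['xyz'],3).tolist(),round(d['conf'],2)) for d in spotter.landmark_of('louvre_center',n)[:2]])
E
```

```text
18.575 [0.62227008 0.19863075 0.11729579] 5.077095075609165 0.9996368053918427 [ 0.14382545  0.03764963 -1.06306256]
top [([0.634, 0.088, 0.069], 0.97)]
side [([0.632, 0.084, 0.068], 0.55)]
```

View pics/pl2.png

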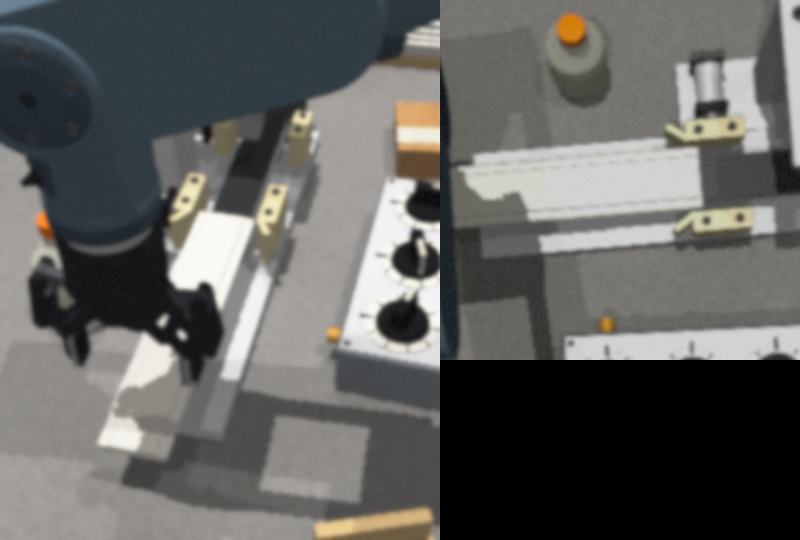

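The louvre lies flat and straight on the bed, its leading end at (248,215) in the side view just inside the flare, roughly centred. I'll grip it again near the tail.

send_rows(series=[[[0,0,0],[0,8,-40],-1],[[0,0,0],[0,8,-71],-1],[[0,0,0],[0,8,-71],-1],[[0,0,0],[0,8,-71],1],[[0,0,0],[0,8,-71],1],[[0,0,0],[0,8,-71],1],[[0,0,0],[0,8,-71],1],[[0,0,0],[0,8,-71],1]])

```text
time_s: 19.77
eef_pos: [0.6234, 0.2066, 0.0465]
eef_rot: [0.001, 0.675, 0.738, 0.001]
wrist_force: [3.4, -2.4, 4.9]
opening: 0.704
grasp_force: 64.1
```

send_rows(series=[[[0,0,0],[1,-10,0],1],[[0,0,0],[3,-25,0],1],[[0,0,0],[5,-40,0],1],[[0,0,0],[6,-50,0],1],[[0,0,0],[6,-50,0],1]])

```text
time_s: 20.4
eef_pos: [0.6295, 0.158, 0.0477]
eef_rot: [0.0, 0.676, 0.737, 0.002]
wrist_force: [-0.4, 3.6, 13.0]
opening: 0.707
grasp_force: 64.9
```

send_rows(series=[[[0,0,0],[2,-20,1],1],[[0,0,0],[4,-40,1],1],[[0,0,0],[5,-60,1],1],[[0,0,0],[7,-80,1],1],[[0,0,0],[9,-100,1],1],[[0,0,0],[11,-120,1],1],[[0,0,0],[12,-135,1],1],[[0,0,0],[12,-135,1],1]])

```text
time_s: 21.4
eef_pos: [0.641, 0.0217, 0.0477]
eef_rot: [0.001, 0.676, 0.737, 0.001]
wrist_force: [-0.7, -0.1, 9.7]
opening: 0.705
grasp_force: 64.7
```

```bash
python3 - <<'E'
from h import *
o=telemetry.get_obs(); y=rot(o['eef_rot']).apply([0,1,0]); print(o['time_s'],o['eef_pos'],np.degrees(np.arctan2(y[1],y[0])),o['opening'],o['wrist_force'],o['torque'])
c=camera('side'); s=cv2.resize(c['pixels'][100:370,180:400,::-1],(440,540))
c=camera('top'); b=np.zeros((540,360,3),np.uint8); b[:360]=patch(c,(.64,-.05),.071,.18,360)
cv2.imwrite('pics/in.png',np.hstack([s,b]))
for n in('top','side'): print(n,[(np.round(d['xyz'],3).tolist(),round(d['conf'],2)) for d in spotter.landmark_of('louvre_center',n)[:2]])
E
```

```text
21.4 [0.6409598  0.02166695 0.04772264] 4.991214327976933 0.7054276261406625 [-0.73833524 -0.05396015  9.71656576] [-0.09007805  0.05737498 -0.01497542]
top []
side [([0.651, -0.1, 0.067], 0.94)]
```

View pics/in.png

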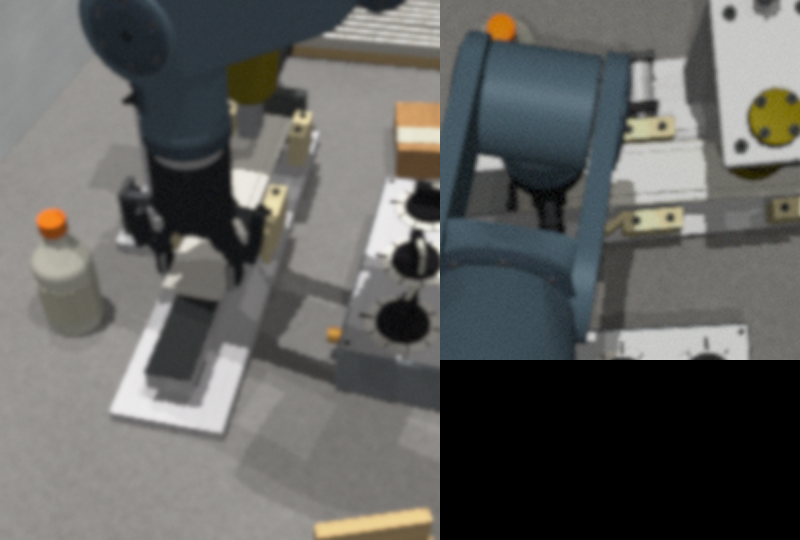

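The louvre is between the guides and running freely, with no side force. About 18 mm remain, so I'll creep to the stop.

send_rows(series=[[[0,0,0],[0.3,-4,0],1],[[0,0,0],[0.6,-8,0],1],[[0,0,0],[1,-12,0],1],[[0,0,0],[1.2,-14,0],1],[[0,0,0],[1.2,-14,0],1]])

```text
time_s: 22.22
eef_pos: [0.6418, 0.0103, 0.0477]
eef_rot: [-0.001, 0.675, 0.738, 0.002]
wrist_force: [-1.9, 7.9, 10.5]
opening: 0.705
grasp_force: 64.8
```

send_rows(series=[[[0,0,0],[0.1,-1.5,0],1],[[0,0,0],[0.3,-3,0],1],[[0,0,0],[0.3,-3,0],1]])

```text
time_s: 22.6
eef_pos: [0.642, 0.0076, 0.0477]
eef_rot: [-0.001, 0.675, 0.738, 0.002]
wrist_force: [-2.6, 8.6, 12.3]
opening: 0.709
grasp_force: 64.8
```

send_rows(series=[[[0,0,0],[0.1,-1.5,0],1],[[0,0,0],[0.3,-3,0],1],[[0,0,0],[0.3,-3,0],1]])

```text
time_s: 22.98
eef_pos: [0.6422, 0.0048, 0.0477]
eef_rot: [-0.001, 0.675, 0.738, 0.002]
wrist_force: [-2.8, 10.3, 11.8]
opening: 0.709
grasp_force: 64.9
```

send_rows(series=[[[0,0,0],[0.1,-1,0],1],[[0,0,0],[0.2,-2,0],1],[[0,0,0],[0.2,-2,0],1]])

```text
time_s: 23.35
eef_pos: [0.6422, 0.0047, 0.0477]
eef_rot: [-0.002, 0.675, 0.738, 0.003]
wrist_force: [-2.9, 16.2, 12.7]
opening: 0.704
grasp_force: 65.0
```

send_rows(series=[[[0,0,0],[0.1,-1,0],1],[[0,0,0],[0.2,-2,0],1],[[0,0,0],[0.2,-2,0],1]])

```text
time_s: 23.72
eef_pos: [0.6421, 0.0046, 0.0477]
eef_rot: [-0.003, 0.675, 0.738, 0.003]
wrist_force: [-3.1, 22.5, 14.4]
opening: 0.707
grasp_force: 65.1
```

It is against the stop: the position has stopped changing and the force is rising. I'll let go and retreat.

send_rows(series=[[[0,0,0],[0,2,0],1],[[0,0,0],[0,2,0],-1],[[0,0,0],[0,2,0],-1],[[0,0,0],[0,2,0],-1],[[0,0,0],[0,2,30],-1],[[0,0,0],[-5,20,80],-1],[[0,0,0],[-15,80,130],-1],[[0,0,0],[-50,140,150],-1],[[0,0,0],[-100,190,150],-1],[[0,0,0],[-150,240,150],-1]])

```text
time_s: 24.98
eef_pos: [0.518, 0.2109, 0.1958]
eef_rot: [0.0, 0.676, 0.737, 0.001]
wrist_force: [0.7, 0.6, 0.7]
opening: 0.998
grasp_force: 0.0
```

```bash
python3 - <<'E'
from h import *
o=telemetry.get_obs(); print(o['time_s'],o['eef_pos'],o['opening'],o['wrist_force'])
c=camera('side'); s=cv2.resize(c['pixels'][100:370,180:400,::-1],(440,540))
c=camera('top'); b=np.zeros((540,360,3),np.uint8); b[:360]=patch(c,(.64,-.08),.071,.18,360)
for i,d in enumerate([(.434,.031),(.438,-.054),(.442,-.139)]): b[360:480,i*120:i*120+120]=patch(c,d,.0985,.04,120,np.radians(2.9))
cv2.imwrite('pics/home.png',np.hstack([s,b]))
for n in('top','side'):
 for t in('louvre_center','bed_home'): print(n,t,[(np.round(d['xyz'],3).tolist(),round(d['conf'],2)) for d in spotter.landmark_of(t,n)[:2]])
E
```

```text
24.975 [0.51804518 0.21088772 0.19582518] 0.9980900163533883 [0.74452974 0.57452302 0.67920601]
top louvre_center [([0.652, -0.114, 0.067], 0.84)]
top bed_home []
side louvre_center []
side bed_home [([0.436, -0.055, -0.003], 0.53)]
```

View pics/home.png

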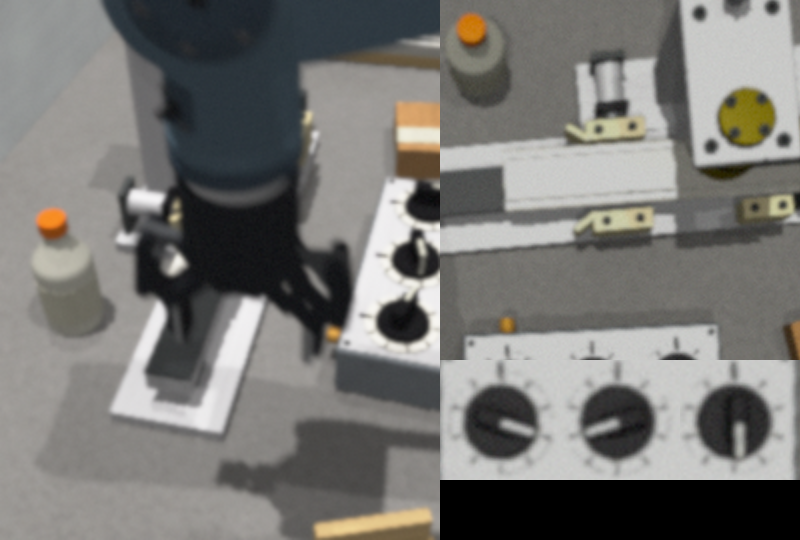

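The tail at (506,181) stands 65 mm clear of the lead-in tips at (571,179), against 66 mm expected when home. The dials read 3-7-5 and the gripper is clear.

```bash
python3 -c "
from bench import ctrl; print(ctrl.hand_in())"
```

```text
the job is handed in; nothing more can be done
None
```

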